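# Find the loaded sample capsule by weight and present it

### The job

The two closed sample capsules on the tray look the same, but one holds a heavy metal slug and the other only a light plastic one. Lift the left-hand capsule (as seen from the robot) some 5 cm straight up off its pad to feel its weight and set it back where it stood, then lift the right-hand one in the same way and judge which is the heavier. Present the heavier capsule: finish while holding it, upright and still, about a hand's breadth above the middle of the grey bin (do not let it go), with the lighter capsule left standing where it stood, neither of them ever tipped over, and the other things on the worktop left alone.

Things in the scene. Friction and masses are not known exactly. Their poses are not given: they have to be found in the camera images.
- capsule_left_c (a point): centre (half-way up) of the left-hand of two closed sample capsules, outwardly identical: upright aluminium cylinder 48 mm across and 60 mm high, its top 14 mm a dark knurled cap 47 mm across (fixed); own z up. It stands on the left pad, centre 43 mm above the worktop. Grip it across the aluminium barrel
- capsule_right_c (a point): centre (half-way up) of the right-hand of two closed sample capsules, outwardly identical: upright aluminium cylinder 48 mm across and 60 mm high, its top 14 mm a dark knurled cap 47 mm across (fixed); own z up. It stands on the right pad, centre 43 mm above the worktop. Grip it across the aluminium barrel
- capsule_left: the capsule of centre capsule_left_c; origin at the centre of its underside. A slug inside can shift by 3 mm. One capsule weighs 0.5 to 0.7 kg in all, the other 0.15 to 0.21 kg; either may be on the left, neither look nor place tells, only lifting does
- capsule_right: the capsule of centre capsule_right_c; origin at the centre of its underside. A slug inside can shift by 3 mm. One capsule weighs 0.5 to 0.7 kg in all, the other 0.15 to 0.21 kg; either may be on the left, neither look nor place tells, only lifting does
- tray: fixed flat aluminium tray, 120 mm (own x) by 260 mm (own y), plate 10 mm thick, two black rubber pads (84 mm square, top 13 mm above the worktop) and a low dark rail across each end (18 mm high); origin at the centre of its underside on the worktop; its y points to the left pad, its x away from the robot
- pad_left (a point): centre of the top face of the left-hand pad (+y end of the tray), 13 mm above the worktop; the left-hand capsule stands within 15 mm of it
- pad_right (a point): centre of the top face of the right-hand pad (-y end of the tray), 13 mm above the worktop; the right-hand capsule stands within 15 mm of it
- bin: fixed grey open bin to the right of the tray, 146 mm (own x) by 105 mm (own y), 52 mm high; origin at the centre of its underside
- bin_rim (a point): the point over the middle of the bin at rim height, 52 mm above the worktop
- micrometer: bystander: micrometer, 44x132x16 mm, lying behind the tray; origin at its underside; leave it alone
- hex_key_6: bystander: hex key, 29x98x6 mm, lying in front of the tray; origin at its underside; leave it alone
- ring_gauge_25: bystander: knurled ring gauge, 60 mm across, 18 mm high; origin at its underside; leave it alone
- caliper: bystander: caliper, 77x245x19 mm; origin at its underside; leave it alone
- sample_cup: bystander: small open white cup, 37 mm across, 26 mm high; origin at its underside; leave it alone
- sample_disc: bystander: metal disc, 40 mm across, 9 mm thick; origin at its underside; leave it alone
- loupe: bystander: black eye loupe, 38 mm across, 30 mm high; origin at its underside; leave it alone
Not all that is in view belongs to the job. What is shaped like the capsule_right but blue is not meant.

How it is judged:
By the outcome, as a careful person would: the job done as asked, in the order asked, and still so for the second after the job is handed in, while the arm keeps its last pose, push and grip.
It also fails if it takes over 61 s, if anything falls off the work surface, if the arm or the gripper's body presses on something with over 40 N, if the wrist force passes 120 N, or if a joint passes its speed limit or range.

### The arm

A 6-joint arm with a two-finger parallel gripper is mounted at the origin on a cart in front of the work surface, level with it; the furniture and walls round the work are solid. World frame = base frame: x ahead of the robot, y to its left, z up, the work surface at z = 0. Lengths are in m, angles in rad, forces in N, time in s.
With the tool pointing down it reaches from about 0.35 to 1 m from the base axis. Payload 7.1 kg.
Tool frame: the origin (TCP) lies between the finger pads; the fingertips stand 19 mm ahead of it and the grasp point (between the pads) is the TCP; z points along the fingers, y is the direction in which the jaws open and shut (so a half turn about z gives the same grasp; the last joint's range is limited). The gripper opens to 85 mm and grips with 20 to 120 N. Pads are 22 mm wide; open, the fingers measure 114 mm over their backs; the gripper's body (76 mm by 85 mm) begins 54 mm behind the grasp point. The pads swing forward as they close: fully open they stand 13 mm farther back than shut.
Start: joints at [1.267, 0.423, 1.63, -0, 1.089, -0.019], TCP at [0.176, 0.6, 0.25] pointing down, gripper open.
Joint ranges: [-3, 3], [-0.9, 2.11], [0.09, 2.58], [-1.31, 4.45], [0.11, 2.69], [-2.54, 2.54]. Speed limits (rad/s): [2.39, 2.39, 3.01, 3.14, 3.14, 3.14].

### API

Orientations are given as [roll, pitch, yaw] about the fixed x, y, z axes, in that order (R = Rz(yaw) Ry(pitch) Rx(roll)).
In Python, from station import observe, grab_frame, camera_model, sign_off, outline_of, pinpoint gives the robot as it stands.
- The arm moves only by the shell command python3 -m pendant 'ROWS' [OPENING] [FORCE]. ROWS is text: rows parted by semicolons, each of 4 numbers parted by spaces: the shift along the tool's x, y, z in cm, then the turn about the tool's z in rad. In form: x y z spin; .... A call has 1 to 8 rows; each row shifts and turns the commanded pose from where the row before left it, along the tool's axes as they then stand; what a row does not reach is not made up. A row lasts 1/12 s, in which the tool goes at most 41.7 mm and 7.16 degrees, less where a joint would pass 70% of its speed; a pose out of reach is approached as far as the arm can. A call is refused whole if a number of a shift passes 4.17 or a number of a turn 0.125, either way. A call with a gripper value outside its range is refused whole. OPENING is the finger opening in cm, from 0 to 8.54, set as the call begins (- or left out, the last holds). The fingers move at their own pace and stop on an object; FORCE is the grip in N (left out, the last holds). Time passes only in rows, so rows that do not move let the fingers close. It gives the time, the measured TCP pose, the force and the opening at its end, in the units of the state.
- observe(): the state, without advancing time (a new reading comes with each control period).
- grab_frame(name): name is "scene" or "top" or "wrist"; returns (picture, depth): 400x640x3 uint8, blue, green, red; 400x640 float32, m along the optical axis (not along the pixel's ray), 0 where there is no reading.
- camera_model(name): a dict with "intrinsics" (3x3 intrinsics, pixels), "rvec" (rotation vector, rad) and "tvec" (3), from world to camera coordinates, as OpenCV has them. Camera axes: x right, y down, z forward; pixel columns grow to the right and rows downward; lengths in m; the calibration is good to about 2 mm. A picture is of the moment at which its call begins: read the wrist's pose just before it. camera_model takes no time and is no camera call; for the wrist camera it gives the pose at the moment of the call.
- sign_off(): hands the job in, once; it reports no verdict.
Trained networks look in the newest picture that a camera, given by its name, has taken for a name from the list of things; names that differ only in an ending like _2 or _b are one class to them, and where a whole thing is asked for, a point or a joint stands for the part that bears it (a point fixed in the world has none). Each returns a list of dicts, best first, with "confidence" (0 to 1); they miss things now and then, are a little off and sometimes report something else, mostly with a low value. They report only what shows in the picture. A call takes as long as a camera call. They do not tell look-alikes from the thing itself.
- outline_of(camera, label): "pixels" (400x640 bool, what is visible of it).
- pinpoint(camera, label): "xyz" ([x, y, z] in m, in the coordinates of the camera as it stood for that picture, good to about 4 mm: a listed point, or the origin of a listed thing).
The state is a dict: "time_s": time; "joint_positions": joint angles; "qvel": joint speeds; "joint_efforts": joint torques, N m; "tcp_pos": TCP position; "orientation": TCP orientation; "ft_force": force on the tool from outside, world axes, zero at the start; "torque": the same for the moment, N m; "gripper_width": opening from 0.0 (shut) to 1.0 (fully open).
Only numpy, scipy, OpenCV 4.12 (cv2) and the standard library are available. Lean on these libraries where they do the work, as an engineer would, in place of code of your own. Each camera call takes 0.05 s, during which the arm holds its last target. There are 200 camera calls.

## Working session

There is one attempt and no reset: what is moved stays moved. The work goes in short steps, Python scripts to look and compute and a shell command to move; the robot and the scene stay as the last step left them, time stands still between calls to the robot, and variables do not carry over. Pictures are saved under pics/ and viewed, about 8 in all and at most 12, crops included, and the job is handed in when it is done.

```bash
mkdir -p pics; ls; cat > h.py <<'E'
import numpy as np, cv2
from station import *
def towld(cam,p,m=None):
    m=m or camera_model(cam); R=cv2.Rodrigues(np.array(m["rvec"],float))[0]
    return R.T@(np.array(p,float)-np.array(m["tvec"],float).ravel())
def st():
    s=observe(); print({k:np.round(s[k],3).tolist() for k in("time_s","tcp_pos","orientation","ft_force","gripper_width")}); return s
E
python3 - <<'E'
from h import *
st()
for c in("scene","top"):
    im,d=grab_frame(c); cv2.imwrite(f"pics/{c}1.png",im)
    for l in("capsule_left_c","capsule_right_c","pad_left","pad_right","bin_rim","tray"):
        for r in pinpoint(c,l)[:3]: print(c,l,round(r["confidence"],2),towld(c,r["xyz"]).round(3))
E
```

```text
pics
{'time_s': 0.0, 'tcp_pos': [0.175, 0.599, 0.25], 'orientation': [-3.14, -0.0, 2.857], 'ft_force': [-0.354, -0.514, 0.404], 'gripper_width': 1.002}
scene capsule_left_c 0.58 [ 0.542 -0.001  0.04 ]
scene capsule_left_c 0.48 [ 0.54  -0.001  0.015]
scene capsule_right_c 0.73 [ 0.638 -0.055  0.   ]
scene capsule_right_c 0.7 [ 0.501 -0.115  0.046]
scene capsule_right_c 0.64 [ 0.503 -0.117  0.016]
scene pad_left 0.8 [0.534 0.001 0.015]
scene pad_right 0.7 [ 0.507 -0.123  0.02 ]
scene tray 0.75 [ 0.522 -0.061 -0.001]
top capsule_left_c 0.69 [ 0.544 -0.004  0.042]
top capsule_left_c 0.47 [ 0.542 -0.005  0.018]
top capsule_right_c 0.81 [ 0.503 -0.116  0.013]
top capsule_right_c 0.69 [0.832 0.168 0.033]
top capsule_right_c 0.67 [ 0.792 -0.272  0.036]
top pad_left 0.7 [0.54  0.006 0.016]
top pad_right 0.67 [ 0.506 -0.122  0.018]
top bin_rim 0.72 [ 0.522 -0.35   0.057]
top tray 0.84 [ 0.521 -0.061 -0.   ]
top tray 0.5 [ 0.441 -0.006 -0.001]
```

View pics/scene1.png

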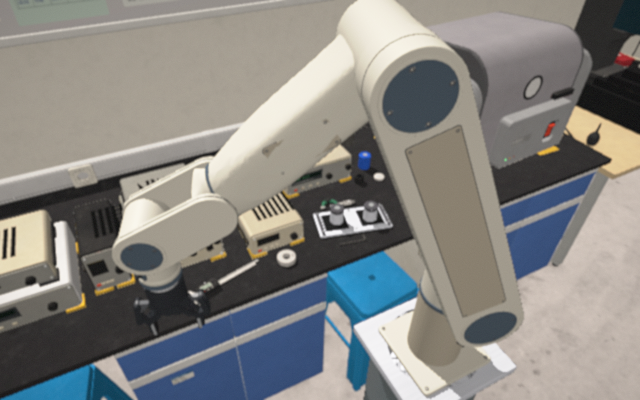

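View pics/top1.png

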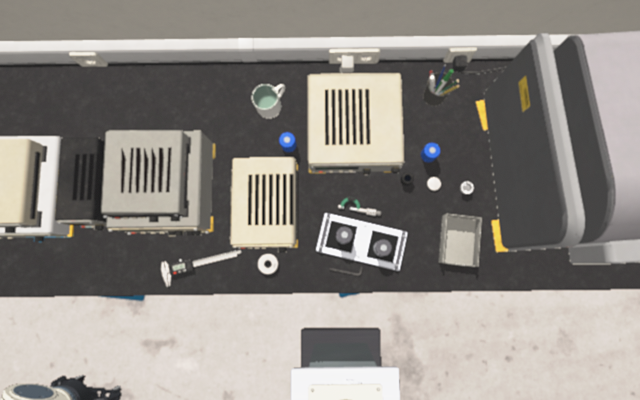

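```bash
python3 - <<'E'
from h import *
# heights from depth of top camera: capsules' tops
im,d=grab_frame("top"); m=camera_model("top"); K=np.array(m["intrinsics"]);R=cv2.Rodrigues(np.array(m["rvec"],float))[0];t=np.array(m["tvec"],float).ravel()
v,u=np.mgrid[:400,:640]; P=np.stack([(u-K[0,2])/K[0,0]*d,(v-K[1,2])/K[1,1]*d,d],-1)
W=(P-t)@R
for n,c in(("L",(.543,-.003)),("R",(.502,-.116)),("bin",(.522,-.35))):
    r=.04 if n!="bin" else .1
    s=(d>0)&(np.hypot(W[...,0]-c[0],W[...,1]-c[1])<r)&(W[...,2]>(.066 if n!="bin" else .045))
    q=W[s]; print(n,len(q),q.min(0).round(3) if len(q) else'',q.max(0).round(3) if len(q) else '',q.mean(0).round(3), np.median(q,0).round(3))
    if n!="bin":
        # base reproject of circle fit
        (x,y),rr=cv2.minEnclosingCircle(q[:,:2].astype(np.float32)); print(" circ",x,y,rr)
    else:
        print(cv2.minAreaRect(q[:,:2].astype(np.float32)))
E
```

```text
L 206 [ 0.519 -0.026  0.066] [0.566 0.019 0.082] [ 0.543 -0.003  0.074] [ 0.542 -0.002  0.074]
 circ 0.5425140857696533 -0.0024074541870504618 0.023852385580539703
R 210 [ 0.48  -0.139  0.066] [ 0.526 -0.092  0.081] [ 0.503 -0.116  0.074] [ 0.503 -0.115  0.074]
 circ 0.5033143758773804 -0.1156143918633461 0.023847639560699463
bin 188 [ 0.448 -0.413  0.045] [ 0.602 -0.291  0.061] [ 0.538 -0.356  0.051] [ 0.541 -0.371  0.051]
((0.5256887078285217, -0.35182663798332214), (0.10730988532304764, 0.14378081262111664), 82.83502960205078)
```

The pictures show the capsules at top-view pixels (344,235) and (382,247), and the bin at (461,241). The blue look-alikes stand well behind the tray. A case at (264,202) lies near my path, so I'll check heights along it.

```bash
python3 - <<'E'
from h import *
im,d=grab_frame("top"); m=camera_model("top"); K=np.array(m["intrinsics"]);R=cv2.Rodrigues(np.array(m["rvec"],float))[0];t=np.array(m["tvec"],float).ravel()
v,u=np.mgrid[:400,:640]; W=(np.stack([(u-K[0,2])/K[0,0]*d,(v-K[1,2])/K[1,1]*d,d],-1)-t)@R
for x in np.arange(.3,.8,.05):
    row=[]
    for y in np.arange(.5,-.65,-.05):
        s=(d>0)&(abs(W[...,0]-x)<.025)&(abs(W[...,1]-y)<.025); row.append("%4d"%(1000*W[s][:,2].max()) if s.any() else " -- ")
    print("%.2f"%x,*row)
s=observe(); y=s["orientation"][2]; X=np.array([np.cos(y),np.sin(y)]);Y=np.array([np.sin(y),-np.cos(y)])
p=s["tcp_pos"][:2]
for q in((.42,.2),(.5427,-.003),(.503,-.1155),(.523,-.351)):
    q=np.array(q); D=100*(q-p); print(q,"tool dx,dy cm",(D@X).round(2),(D@Y).round(2)); p=q
E
```

```text
0.30 -782 -782 -780 -780 -779 -784 -782 -781 -783 -783 -642 -629 -683 -785 -785 -783 -775 -784 -782 -780 -781 -781 -787
0.35    7   10    9    8    6    8    7    8   10    5    5    7    7    6    5    7    6    6    4    5    6   10    5
0.40    8    9   12   11    8    8   10    8   12    8    8   10    9    8    7    9    8    8    7    9    8    8    8
0.45   26   26   12   10   11   27   26    8    8   12   13   18   22   25   13    8   55   36   56    8    8   10    9
0.50   18   21   12   14  106  108  107  106   14   25   78   20   82   82   29   10   55   13   58  408  467  470  467
0.55  195  217  155   91  110  109  110  109    9   25   80   74   74   22   24   10   56   10   59  430  508  510  508
0.60  230  230  206   87  110  111  110  109   11   25   18   20   24   10    8    8   57   56   57  429  517  519  516
0.65  233  233  207   67  109  109  109  110   11    9   21   21   14    8    9    8    8   26   30  425  516  518  516
0.70  234  235  207   63  108  110  108  111   10    8   12   70   68   91   37   16   18   30   32  423  515  512  512
0.75  234  232  207    9  109  107  109  109  124  127  124  124  127  124  117   64   65    9    8  421  506  507  509
[0.42 0.2 ] tool dx,dy cm -34.69 -31.51
[ 0.5427 -0.003 ] tool dx,dy cm -17.48 -16.04
[ 0.503  -0.1155] tool dx,dy cm 0.65 -11.91
[ 0.523 -0.351] tool dx,dy cm -8.54 -22.04
```

```bash
python3 -m pendant '-2.2 -2 0 0; -2.2 -2 0 0; -2.2 -2 0 0; -2.2 -2 0 0; -2.2 -2 0 0; -2.2 -2 0 0; -2.2 -2 0 0; -2.2 -2 0 0' 8.54 45
python3 -m pendant '-2.2 -2 0 0; -2.2 -2 0 0; -2.2 -2 0 0; -2.2 -2 0 0; -2.2 -2 0 0; -2.2 -2 0 0; -2.2 -2 0 0; -2.2 -2 0 0'
python3 -m pendant '-2.2 -2 0 0; -2.2 -2 0 0; -2.2 -2 0 0; -2.2 -2 0 0; -2.2 -2 0 0; -2.2 -2 0 0; 0 0 0 0; 0 0 0 0'
cat > look.py <<'E'
from h import *
import sys
s=st(); m=camera_model("wrist"); im,d=grab_frame("wrist"); cv2.imwrite(f"pics/{sys.argv[1]}.png",im)
for l in sys.argv[2:]:
    for r in pinpoint("wrist",l)[:3]: print(l,round(r["confidence"],2),towld("wrist",r["xyz"],m).round(4))
K=np.array(m["intrinsics"]);R=cv2.Rodrigues(np.array(m["rvec"],float))[0];t=np.array(m["tvec"],float).ravel()
v,u=np.mgrid[:400,:640]; W=(np.stack([(u-K[0,2])/K[0,0]*d,(v-K[1,2])/K[1,1]*d,d],-1)-t)@R
y=s["orientation"][2]; X=np.array([np.cos(y),np.sin(y)]);Y=np.array([np.sin(y),-np.cos(y)])
for n,c in(("L",(.5427,-.003)),("R",(.503,-.1155))):
    q=W[(d>0)&(np.hypot(W[...,0]-c[0],W[...,1]-c[1])<.04)&(W[...,2]>.066)&(W[...,2]<.09)]
    if len(q)>50:
        (x,yy),rr=cv2.minEnclosingCircle(q[:,:2].astype(np.float32)); D=100*(np.array([x,yy])-s["tcp_pos"][:2])
        print(n,"circ",np.round([x,yy,rr],4),"ztop",np.median(q[:,2]).round(4),"tool dxy cm",(D@X).round(2),(D@Y).round(2))
E
python3 look.py w1 capsule_left_c capsule_right_c
```

```text
time_s: 1.47
tcp_pos: [0.3001, 0.3956, 0.2505]
orientation: [3.141, 0.0, 2.857]
ft_force: [0.8, -0.1, 0.9]
gripper_width: 1.002
time_s: 2.13
tcp_pos: [0.4241, 0.1925, 0.2506]
orientation: [3.141, 0.0, 2.857]
ft_force: [-0.2, 0.2, 0.3]
gripper_width: 0.998
time_s: 2.8
tcp_pos: [0.517, 0.0404, 0.2503]
orientation: [3.141, 0.0, 2.854]
ft_force: [-0.0, -0.3, -0.2]
gripper_width: 1.001
{'time_s': 2.8, 'tcp_pos': [0.517, 0.04, 0.25], 'orientation': [3.141, 0.0, 2.854], 'ft_force': [-0.032, -0.305, -0.218], 'gripper_width': 1.001}
capsule_left_c 0.91 [ 0.5418 -0.0043  0.0436]
capsule_left_c 0.7 [ 0.54   -0.0055  0.0141]
capsule_right_c 0.95 [ 0.5022 -0.1182  0.0165]
capsule_right_c 0.92 [ 0.5025 -0.116   0.0466]
L circ [ 0.5437 -0.0035  0.0243] ztop 0.0741 tool dxy cm -3.8 -3.45
R circ [ 0.5047 -0.1163  0.0243] ztop 0.0741 tool dxy cm -3.26 -15.37
```

View pics/w1.png

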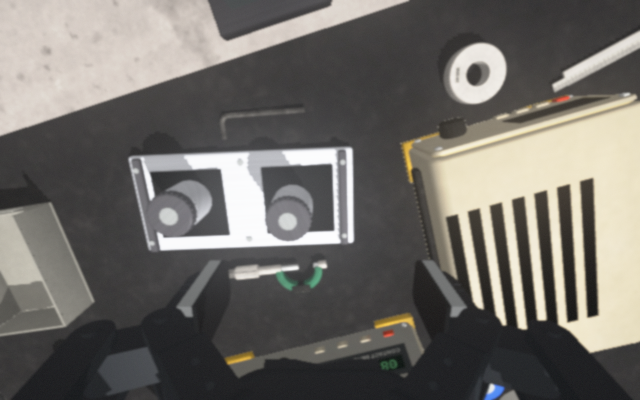

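Wrist view: left capsule at (290,215), right at (172,212), agreeing with the top view to about 1 mm, top 74 mm. I'll descend on the left one.

```bash
python3 -m pendant '-1.9 -1.7 0 0; -1.9 -1.7 0 0; 0 0 3 0; 0 0 3 0; 0 0 3 0; 0 0 3 0; 0 0 2 0; 0 0 0 0'
python3 -m pendant '0 0 2 0; 0 0 2 0; 0 0 1.5 0; 0 0 1.2 0; 0 0 0 0; 0 0 0 0'
python3 look.py w2 capsule_left_c
```

```text
time_s: 3.62
tcp_pos: [0.5401, -0.0006, 0.1066]
orientation: [-3.14, -0.007, 2.858]
ft_force: [-0.2, -0.0, -0.3]
gripper_width: 0.999
time_s: 4.12
tcp_pos: [0.5435, -0.0013, 0.0438]
orientation: [-3.142, -0.0, 2.858]
ft_force: [-0.6, -0.2, 0.8]
gripper_width: 1.0
{'time_s': 4.117, 'tcp_pos': [0.544, -0.001, 0.044], 'orientation': [-3.142, -0.0, 2.858], 'ft_force': [-0.606, -0.232, 0.775], 'gripper_width': 1.0}
capsule_left_c 0.6 [ 0.544  -0.0044  0.015 ]
L circ [ 0.539  -0.01    0.0321] ztop 0.074 tool dxy cm 0.19 -0.96
R circ [ 0.5069 -0.1102  0.0231] ztop 0.0735 tool dxy cm 0.46 -11.48
```

View pics/w2.png

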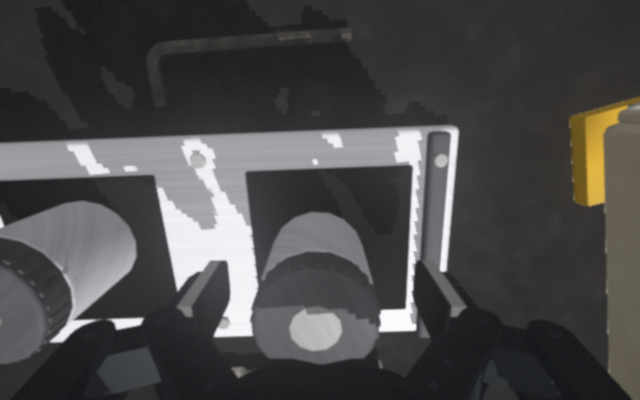

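Capsule at (316,300), about 2 mm from the middle of the jaws; I'll shift 2 mm, close, and lift slowly.

```bash
python3 -m pendant '0 -0.2 0 0; 0 0 0 0; 0 0 0 0; 0 0 0 0'
python3 -m pendant '0 0 0 0; 0 0 0 0; 0 0 0 0; 0 0 0 0; 0 0 0 0; 0 0 0 0; 0 0 0 0; 0 0 0 0' 4 60
python3 -m pendant '0 0 0 0; 0 0 0 0; 0 0 0 0; 0 0 0 0; 0 0 0 0; 0 0 0 0'
```

```text
time_s: 4.55
tcp_pos: [0.543, -0.0038, 0.0438]
orientation: [3.141, 0.001, 2.857]
ft_force: [-0.0, -1.5, -0.1]
gripper_width: 0.999
time_s: 5.22
tcp_pos: [0.5429, -0.0035, 0.0437]
orientation: [3.141, 0.0, 2.857]
ft_force: [-1.2, 0.7, 5.0]
gripper_width: 0.55
time_s: 5.72
tcp_pos: [0.5429, -0.0036, 0.0437]
orientation: [3.141, 0.0, 2.857]
ft_force: [-1.5, 0.9, 4.8]
gripper_width: 0.553
```

```bash
python3 -m pendant '0 0 -0.5 0; 0 0 -0.8 0; 0 0 -0.8 0; 0 0 -0.8 0; 0 0 -0.8 0; 0 0 -0.8 0; 0 0 -0.5 0; 0 0 0 0'
for i in 1 2; do python3 -m pendant '0 0 0 0; 0 0 0 0; 0 0 0 0; 0 0 0 0; 0 0 0 0; 0 0 0 0'; done; python3 - <<'E'
from h import *
im,d=grab_frame("wrist"); cv2.imwrite("pics/w3.png",im); s=st(); print(np.round(s["joint_efforts"],2),s["torque"])
E
```

```text
time_s: 6.38
tcp_pos: [0.5436, -0.0037, 0.0948]
orientation: [3.141, 0.002, 2.857]
ft_force: [-0.2, -0.7, -5.4]
gripper_width: 0.547
time_s: 6.88
tcp_pos: [0.5427, -0.0037, 0.093]
orientation: [-3.141, -0.001, 2.857]
ft_force: [-0.2, -0.5, -6.1]
gripper_width: 0.551
time_s: 7.38
tcp_pos: [0.5428, -0.0037, 0.0934]
orientation: [3.142, 0.0, 2.857]
ft_force: [1.0, -0.1, -4.9]
gripper_width: 0.553
{'time_s': 7.433, 'tcp_pos': [0.543, -0.004, 0.093], 'orientation': [-3.142, 0.0, 2.857], 'ft_force': [-0.144, -0.296, -6.185], 'gripper_width': 0.551}
[  0.   -55.59 -19.6    0.     0.    -0.  ] [-0.02871669 -0.02114461  0.01799801]
```

View pics/w3.png

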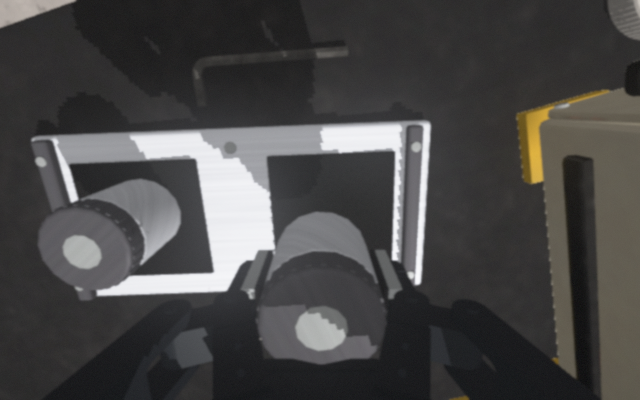

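Lifted cleanly: the wrist reads about −5.7 N, i.e. about 0.58 kg, which suggests the left is the heavy one. Setting it back gently.

```bash
python3 -m pendant '0 0 0.6 0; 0 0 0.8 0; 0 0 0.8 0; 0 0 0.8 0; 0 0 0.8 0; 0 0 0.6 0; 0 0 0.3 0; 0 0 0 0'
python3 -m pendant '0 0 0.2 0; 0 0 0.1 0; 0 0 0 0; 0 0 0 0; 0 0 0 0; 0 0 0 0'
```

```text
time_s: 8.1
tcp_pos: [0.5422, -0.0037, 0.0453]
orientation: [-3.141, -0.002, 2.857]
ft_force: [0.1, -0.1, -5.9]
gripper_width: 0.549
time_s: 8.6
tcp_pos: [0.5431, -0.0037, 0.0438]
orientation: [3.141, 0.001, 2.857]
ft_force: [-0.7, -0.5, 0.0]
gripper_width: 0.548
```

```bash
python3 -m pendant '0 0 0 0; 0 0 0 0; 0 0 0 0; 0 0 0 0; 0 0 0 0; 0 0 0 0; 0 0 0 0; 0 0 0 0' 8.54
python3 -m pendant '0 0 -1 0; 0 0 -2 0; 0 0 -2.5 0; 0 0 -2.5 0; 0 0 -2 0; 0 0 0 0; 0 0 0 0'
python3 -m pendant '0.1 -2 0 0; 0.1 -2.4 0 0; 0.1 -2.4 0 0; 0.1 -2.4 0 0; 0.1 -1.7 0 0; 0.1 -1 0 0; 0 0 0 0; 0 0 0 0'
python3 look.py w4 capsule_left_c capsule_right_c
```

```text
time_s: 9.27
tcp_pos: [0.5428, -0.0036, 0.0433]
orientation: [-3.142, 0.0, 2.857]
ft_force: [-0.3, -0.2, -0.5]
gripper_width: 0.999
time_s: 9.85
tcp_pos: [0.5437, -0.0037, 0.145]
orientation: [3.141, 0.003, 2.857]
ft_force: [-0.8, -0.6, 0.2]
gripper_width: 0.998
time_s: 10.52
tcp_pos: [0.5033, -0.1161, 0.1428]
orientation: [3.141, -0.001, 2.856]
ft_force: [1.1, -0.2, 0.2]
gripper_width: 1.002
{'time_s': 10.517, 'tcp_pos': [0.503, -0.116, 0.143], 'orientation': [3.141, -0.001, 2.856], 'ft_force': [1.149, -0.181, 0.17], 'gripper_width': 1.002}
capsule_left_c 0.79 [ 0.5435 -0.0083  0.0129]
capsule_left_c 0.61 [ 0.5432 -0.0047  0.045 ]
capsule_left_c 0.36 [ 0.5265 -0.356   0.0554]
capsule_right_c 0.94 [ 0.502  -0.1169  0.0164]
capsule_right_c 0.72 [ 0.5059 -0.1175  0.0472]
L circ [ 0.5438 -0.0044  0.0245] ztop 0.0739 tool dxy cm -0.74 11.87
R circ [ 0.5044 -0.1169  0.0241] ztop 0.0741 tool dxy cm -0.13 -0.04
```

View pics/w4.png

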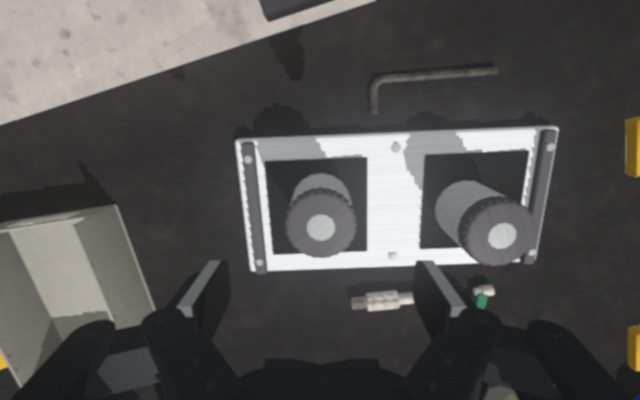

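The left capsule stands back in place at (490,230), within 1 mm of where it was. The right one, at (320,220), is centred between the jaws. Lifting the right one.

```bash
python3 -m pendant '-0.1 0 1.5 0; 0 0 2 0; 0 0 2 0; 0 0 2 0; 0 0 1.5 0; 0 0 0.9 0; 0 0 0 0; 0 0 0 0'
python3 -m pendant '0 0 0 0; 0 0 0 0; 0 0 0 0; 0 0 0 0; 0 0 0 0; 0 0 0 0; 0 0 0 0; 0 0 0 0' 4 60
python3 -m pendant '0 0 0 0; 0 0 0 0; 0 0 0 0; 0 0 0 0; 0 0 0 0; 0 0 0 0'
python3 -m pendant '0 0 -0.5 0; 0 0 -0.8 0; 0 0 -0.8 0; 0 0 -0.8 0; 0 0 -0.8 0; 0 0 -0.8 0; 0 0 -0.5 0; 0 0 0 0'
for i in 1 2 3; do python3 -m pendant '0 0 0 0; 0 0 0 0; 0 0 0 0; 0 0 0 0; 0 0 0 0; 0 0 0 0'; done; python3 - <<'E'
from h import *
im,d=grab_frame("wrist"); cv2.imwrite("pics/w5.png",im)
E
```

```text
time_s: 11.33
tcp_pos: [0.5047, -0.116, 0.0442]
orientation: [-3.142, -0.001, 2.858]
ft_force: [0.1, 0.5, 0.4]
gripper_width: 1.0
time_s: 12.0
tcp_pos: [0.5052, -0.1166, 0.0456]
orientation: [3.141, 0.002, 2.857]
ft_force: [-2.4, 1.0, 8.1]
gripper_width: 0.554
time_s: 12.5
tcp_pos: [0.5052, -0.1166, 0.0456]
orientation: [3.141, 0.002, 2.856]
ft_force: [-1.6, 1.2, 7.8]
gripper_width: 0.547
time_s: 13.17
tcp_pos: [0.5053, -0.1167, 0.0957]
orientation: [3.142, 0.002, 2.857]
ft_force: [-0.1, -0.5, -1.6]
gripper_width: 0.551
time_s: 13.67
tcp_pos: [0.5044, -0.1164, 0.094]
orientation: [-3.142, -0.001, 2.857]
ft_force: [0.6, 0.5, -2.3]
gripper_width: 0.551
time_s: 14.17
tcp_pos: [0.5046, -0.1165, 0.0944]
orientation: [3.142, 0.0, 2.857]
ft_force: [0.7, 0.5, -2.1]
gripper_width: 0.549
time_s: 14.67
tcp_pos: [0.5046, -0.1165, 0.0943]
orientation: [-3.142, 0.0, 2.857]
ft_force: [-0.2, -0.0, -1.9]
gripper_width: 0.554
```

View pics/w5.png

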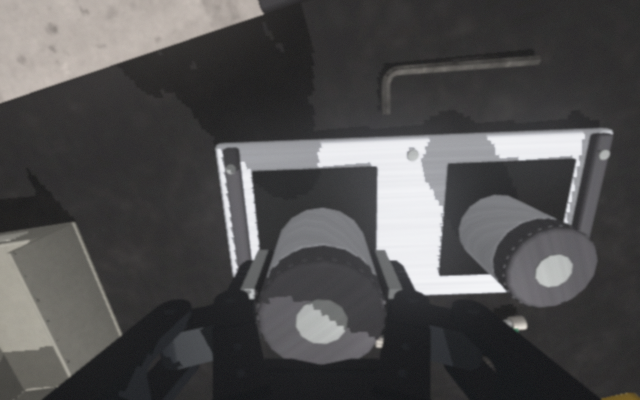

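The right one reads about −2 N (0.2 kg), so the left is the heavier. I'll set the right back and return to the left.

```bash
python3 -m pendant '0 0 0.6 0; 0 0 0.8 0; 0 0 0.8 0; 0 0 0.8 0; 0 0 0.8 0; 0 0 0.6 0; 0 0 0.3 0; 0 0 0 0'
python3 -m pendant '0 0 0.15 0; 0 0 0.05 0; 0 0 0 0; 0 0 0 0; 0 0 0 0; 0 0 0 0'
```

```text
time_s: 15.38
tcp_pos: [0.5041, -0.1164, 0.0463]
orientation: [-3.142, -0.002, 2.857]
ft_force: [0.3, 0.1, -1.4]
gripper_width: 0.548
time_s: 15.88
tcp_pos: [0.5048, -0.1165, 0.0457]
orientation: [3.142, 0.001, 2.857]
ft_force: [-0.9, 0.5, 1.8]
gripper_width: 0.554
```

```bash
python3 -m pendant '0 0 0 0; 0 0 0 0; 0 0 0 0; 0 0 0 0; 0 0 0 0; 0 0 0 0; 0 0 0 0; 0 0 0 0' 8.54
python3 -m pendant '0 0 -1 0; 0 0 -2 0; 0 0 -2.5 0; 0 0 -2.5 0; 0 0 -2 0; 0 0 0 0; 0 0 0 0'
python3 -m pendant '-0.1 2 0 0; -0.1 2.4 0 0; -0.1 2.4 0 0; -0.1 2.4 0 0; -0.1 1.7 0 0; -0.1 1 0 0; 0 0 0 0; 0 0 0 0'
python3 look.py w6 capsule_left_c capsule_right_c
```

```text
time_s: 16.55
tcp_pos: [0.5046, -0.1165, 0.0453]
orientation: [-3.142, -0.0, 2.857]
ft_force: [0.3, 0.3, -0.8]
gripper_width: 1.001
time_s: 17.13
tcp_pos: [0.5054, -0.1167, 0.147]
orientation: [3.142, 0.003, 2.857]
ft_force: [-0.4, -0.1, 0.2]
gripper_width: 0.999
time_s: 17.8
tcp_pos: [0.5432, -0.0039, 0.1446]
orientation: [-3.141, -0.001, 2.858]
ft_force: [-0.3, 0.0, 0.5]
gripper_width: 1.001
{'time_s': 17.8, 'tcp_pos': [0.543, -0.004, 0.145], 'orientation': [-3.141, -0.001, 2.858], 'ft_force': [-0.276, 0.034, 0.493], 'gripper_width': 1.001}
capsule_left_c 0.9 [ 0.543  -0.0038  0.0486]
capsule_left_c 0.74 [ 0.5436 -0.006   0.0176]
capsule_left_c 0.17 [ 0.5276 -0.0611  0.0043]
capsule_right_c 0.8 [ 0.5057 -0.1191  0.0475]
capsule_right_c 0.77 [ 0.502  -0.1172  0.0152]
L circ [ 0.544  -0.004   0.0244] ztop 0.074 tool dxy cm -0.08 0.01
R circ [ 0.5039 -0.1154  0.0244] ztop 0.0741 tool dxy cm 0.65 -11.8
```

View pics/w6.png

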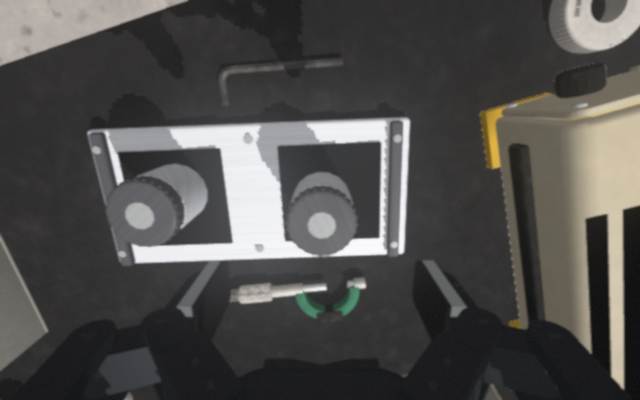

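Both capsules stand upright in place: left (320,205), right (155,200). Now I'll grip the heavy left one and lift it.

```bash
python3 -m pendant '-0.05 0 1.5 0; 0 0 2 0; 0 0 2 0; 0 0 2 0; 0 0 1.6 0; 0 0 0.9 0; 0 0 0 0; 0 0 0 0'
python3 -m pendant '0 0 0 0; 0 0 0 0; 0 0 0 0; 0 0 0 0; 0 0 0 0; 0 0 0 0; 0 0 0 0; 0 0 0 0' 4 65
python3 -m pendant '0 0 0 0; 0 0 0 0; 0 0 0 0; 0 0 0 0; 0 0 0 0; 0 0 0 0'
python3 -m pendant '0 0 -0.5 0; 0 0 -1 0; 0 0 -1.5 0; 0 0 -2 0; 0 0 -2 0; 0 0 -2 0; 0 0 -2 0; 0 0 -1 0'
python3 -m pendant '0 0 0 0; 0 0 0 0; 0 0 0 0; 0 0 0 0; 0 0 0 0; 0 0 0 0'
```

```text
time_s: 18.62
tcp_pos: [0.5441, -0.0046, 0.0453]
orientation: [-3.141, -0.001, 2.856]
ft_force: [-0.8, 1.0, 1.1]
gripper_width: 0.999
time_s: 19.28
tcp_pos: [0.5449, -0.0042, 0.0467]
orientation: [3.141, 0.002, 2.857]
ft_force: [-1.9, -1.4, 8.0]
gripper_width: 0.545
time_s: 19.78
tcp_pos: [0.5449, -0.0042, 0.0467]
orientation: [3.141, 0.002, 2.857]
ft_force: [-2.3, -0.6, 8.3]
gripper_width: 0.549
time_s: 20.45
tcp_pos: [0.5449, -0.004, 0.168]
orientation: [3.141, 0.003, 2.857]
ft_force: [0.6, -0.4, -5.3]
gripper_width: 0.55
time_s: 20.95
tcp_pos: [0.5437, -0.0041, 0.1644]
orientation: [-3.141, -0.002, 2.857]
ft_force: [-0.0, 0.1, -6.0]
gripper_width: 0.544
```

```bash
python3 -m pendant '-0.2 -0.7 0 0; -0.3 -1.3 0 0; -0.4 -1.8 0 0; -0.5 -2.2 0 0; -0.5 -2.2 0 0; -0.5 -2.2 0 0; -0.5 -2.2 0 0; -0.5 -2.2 0 0'
python3 -m pendant '-0.5 -2.2 0 0; -0.5 -2.2 0 0; -0.5 -2.2 0 0; -0.5 -2.2 0 0; -0.5 -2.2 0 0; -0.5 -2.2 0 0; -0.5 -1.8 0 0; -0.5 -1.3 0 0'
python3 -m pendant '-0.5 -0.9 0 0; -0.3 -0.6 0 0; -0.2 -0.3 0 0; 0 0 0 0; 0 0 0 0; 0 0 0 0; 0 0 0 0; 0 0 0 0'
python3 - <<'E'
from h import *
s=st(); y=s["orientation"][2]; X=np.array([np.cos(y),np.sin(y)]);Y=np.array([np.sin(y),-np.cos(y)])
im,d=grab_frame("wrist"); m=camera_model("wrist"); cv2.imwrite("pics/w7.png",im)
for l in("bin_rim","capsule_left_c"):
    for r in pinpoint("wrist",l)[:3]: print(l,round(r["confidence"],2),towld("wrist",r["xyz"],m).round(3))
im2,d=grab_frame("top"); cv2.imwrite("pics/t7.png",im2[130:290,270:530].repeat(3,0).repeat(3,1))
for l in("bin_rim","capsule_left_c","capsule_right_c"):
    for r in pinpoint("top",l)[:3]: print("top",l,round(r["confidence"],2),towld("top",r["xyz"]).round(3))
D=100*(np.array([.524,-.351])-s["tcp_pos"][:2]); print(D@X,D@Y)
E
```

```text
time_s: 21.62
tcp_pos: [0.5348, -0.158, 0.1653]
orientation: [-3.141, -0.0, 2.856]
ft_force: [0.3, -0.2, -6.0]
gripper_width: 0.55
time_s: 22.28
tcp_pos: [0.5268, -0.3262, 0.1651]
orientation: [-3.141, -0.0, 2.855]
ft_force: [1.0, 0.3, -4.9]
gripper_width: 0.551
time_s: 22.95
tcp_pos: [0.5325, -0.3428, 0.1654]
orientation: [3.141, -0.0, 2.858]
ft_force: [-1.0, -0.1, -5.9]
gripper_width: 0.551
{'time_s': 22.95, 'tcp_pos': [0.532, -0.343, 0.165], 'orientation': [3.141, -0.0, 2.858], 'ft_force': [-1.032, -0.114, -5.932], 'gripper_width': 0.551}
bin_rim 0.93 [ 0.526 -0.356  0.052]
capsule_left_c 0.74 [ 0.531 -0.346  0.135]
top bin_rim 0.94 [ 0.523 -0.352  0.057]
top capsule_left_c 0.56 [ 0.532 -0.346  0.162]
top capsule_left_c 0.5 [ 0.531 -0.345  0.132]
top capsule_right_c 0.8 [0.833 0.168 0.031]
top capsule_right_c 0.73 [ 0.503 -0.117  0.014]
top capsule_right_c 0.64 [0.83  0.172 0.002]
0.58537847201415 -1.025851750898415
```

View pics/w7.png

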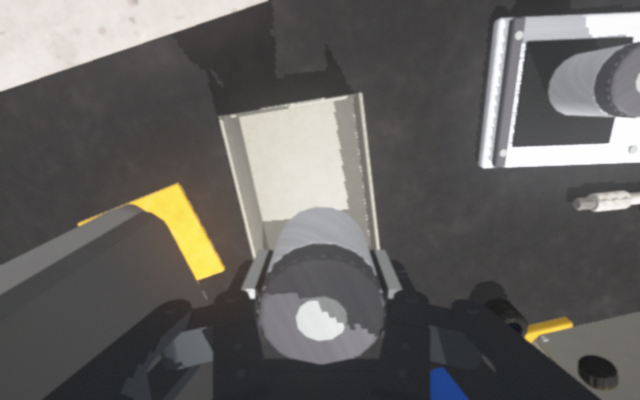

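View pics/t7.png

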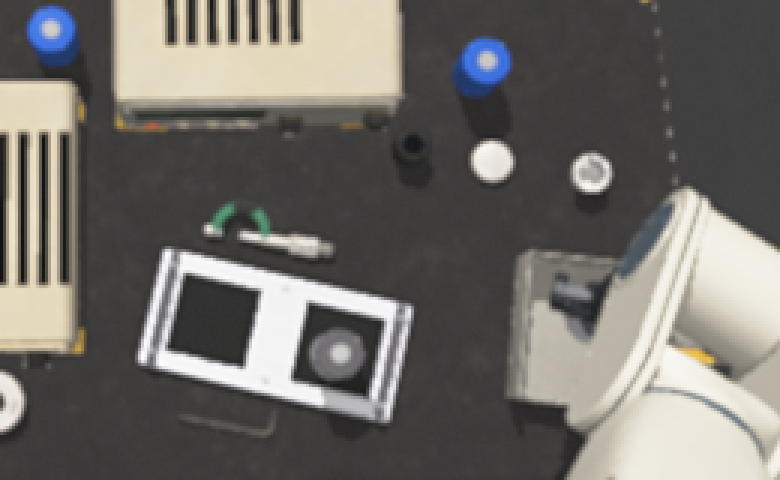

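The capsule is held upright over the bin, and the right one stands on its pad at (338,350) in the enlarged top view. A final 1 cm shift to the middle, then check.

```bash
python3 -m pendant '0.2 -0.3 0 0; 0.2 -0.4 0 0; 0.2 -0.3 0 0; 0 0 0 0; 0 0 0 0; 0 0 0 0; 0 0 0 0; 0 0 0 0'
python3 -m pendant '0 0 0 0; 0 0 0 0; 0 0 0 0; 0 0 0 0; 0 0 0 0; 0 0 0 0; 0 0 0 0; 0 0 0 0'
python3 - <<'E'
from h import *
s=st(); print(np.abs(s["qvel"]).max()); grab_frame("top")
for r in pinpoint("top","capsule_left_c")[:2]+pinpoint("top","capsule_right_c")[:3]: print(round(r["confidence"],2),towld("top",r["xyz"]).round(3))
if np.abs(np.array(s["tcp_pos"])-[.524,-.351,.165]).max()<.006 and s["ft_force"][2]<-4 and np.abs(s["qvel"]).max()<.03: sign_off(); print("signed")
E
```

```text
time_s: 23.97
tcp_pos: [0.5239, -0.3513, 0.1653]
orientation: [3.142, 0.0, 2.857]
ft_force: [-0.3, 0.1, -5.1]
gripper_width: 0.55
time_s: 24.63
tcp_pos: [0.5239, -0.3513, 0.1653]
orientation: [3.142, -0.0, 2.857]
ft_force: [0.5, -0.1, -5.1]
gripper_width: 0.549
{'time_s': 24.633, 'tcp_pos': [0.524, -0.351, 0.165], 'orientation': [3.142, -0.0, 2.857], 'ft_force': [0.505, -0.148, -5.077], 'gripper_width': 0.549}
0.0015720130684321932
0.59 [ 0.523 -0.354  0.135]
0.55 [ 0.521 -0.352  0.161]
0.82 [0.834 0.171 0.   ]
0.78 [ 0.502 -0.112  0.041]
0.71 [ 0.794 -0.271  0.001]
the job is handed in; nothing more can be done
signed
```

The left capsule is the heavier one, and I handed the job in at about 25 s with it held upright and still over the middle of the grey bin.

- **Weighing:** I lifted each capsule about 5 cm off its pad and set it back, left first. The left pulled about 5.7 N (roughly 0.58 kg) and the right about 2 N (0.2 kg), which fits the weights given.
- **Final pose:** the tool is at (0.524, −0.351, 0.165). The capsule's underside is about 8 cm above the rim, within a few millimetres of the bin's measured centre. The arm was still, and the wrist still carried about 5 N.
- **Right capsule:** after I set it back, the wrist camera put it within about 1.5 mm of where it started. The last top view still showed it standing on its pad. That network fix put its y about 4 mm off my other measurements, which is within the network's error.
- **Other things:** none of them had visibly moved in the pictures I took. The network also reported the blue look-alikes as capsules, and I ignored those.

No check failed.

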